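# Sort spun metal parts into their trays

### The arm

A 6-joint arm with a two-finger parallel gripper is mounted at the origin on the work surface. World frame = base frame: x ahead of the robot, y to its left, z up, the work surface at z = 0. Lengths are in m, angles in rad, forces in N, time in s.
With the tool pointing down it reaches from about 0.275 to 0.825 m from the base axis. Payload 4.9 kg.
Tool frame: the origin (TCP) lies between the finger pads; the fingertips stand 11 mm ahead of it and the grasp point (between the pads) lies 8 mm behind it; z points along the fingers, y is the line along which they close (so a half turn about z gives the same grasp; the last joint's range is limited). The gripper opens to 85 mm and grips with 20 to 120 N. Pads are 22 mm wide; open, the fingers measure 114 mm over their backs; the gripper's body (76 mm by 85 mm) begins 54 mm behind the grasp point. The pads swing forward as they close: fully open they stand 13 mm farther back than shut.
Start: joints at [-1.332, 0.326, -0.193, 1.052, 0, 1.437], TCP at [0.2, -0.512, 0.242] pointing down, gripper open.
Joint ranges: [-2.65, 2.65], [-0.97, 1.79], [-1.3, 1.35], [-1.93, 2.1], [-1.47, 1.37], [-3.14, 3.14]. Speed limits (rad/s): [2.57, 2.57, 3.14, 3.14, 3.14, 3.14].

### API

Orientations are given as a rotation vector (axis times angle).
In Python, from workcell import * gives the robot as it stands. Calls block until the motion is done:
- reach(position, orientation): joint-space move of the TCP to a pose.
- move_straight(position, v=0.15, ori=None, max_force=None): straight line of the TCP; ori=None keeps the orientation; v is the mean speed in m/s. With max_force (N) it stops when the force on the tool has changed by that much, and returns True; else False.
- set_joints(angles): joint-space move.
- set_gripper(opening, newtons=None): opening from 0.0 (shut) to 1.0 (fully open); newtons is the grip in N (None keeps the last); returns when the fingers have stopped.
- hold(seconds).
- ik(position, orientation): joint angles nearest the present ones, or None.
- get_state(): the state.
- capture(name): name is "side" or "top" or "wrist"; returns the picture (480x640x3 uint8, red, green, blue); there is no depth.
- get_calibration(name): a dict with "intrinsics" (3x3 intrinsics, pixels), "k1" (the pictures are not rectified: a ray, as slopes to the right and down, at radius r is drawn at 1 + k1 r^2 times it, then the intrinsics apply), "eye" and "rotation" of the camera in the world. Camera axes: x right, y up, looking along -z (the intrinsics and any distortion apply to the point x, -y, -z); pixel columns grow to the right and rows downward; lengths in m; the calibration is good to about 2 mm. A picture is of the moment at which its call begins: read the wrist's pose just before it. get_calibration takes no time and is no camera call; for the wrist camera it gives the pose at the moment of the call.
A pose or a line that the arm cannot do raises MotionError and nothing moves.
- hand_in(): hands the job in; it is judged then, once.
The state is a dict: "t": time; "qpos": joint angles; "dq": joint speeds; "joint_efforts": joint torques, N m; "tcp_pos": TCP position; "orientation": TCP orientation; "ft_force": force on the tool from outside, world axes, zero at the start; "torque": the same for the moment, N m; "opening": opening from 0.0 (shut) to 1.0 (fully open); "grasp_force": force on a finger pad.
Only numpy, scipy, OpenCV 4.12 (cv2) and the standard library are available. Lean on these libraries where they do the work, as an engineer would, in place of code of your own. Each camera call takes 0.05 s, during which the arm holds its last target. There are 200 camera calls.

### The job

Sort the parts off the spinning lathe: stand the two copper cones in the red tray, the two ribbed brass sleeves in the blue tray and the stepped aluminium cup in the green tray, each upright on the tray's floor in a bay of its own. Leave the oil can standing where it is.

Things in the scene. Friction and masses are not known exactly. Their poses are not given: they have to be found in the camera images.
- copper_a: One of two alike: spun copper cone, stands upright on its wide end (open end down): foot 52 mm diameter, tapering from 44 mm at 12 mm height to 28 mm at 72 mm, then a straight round neck 28 mm in diameter from 72 to 110 mm height (total height 110 mm); about 160 g. Origin: centre of its underside; z axis up along its axis.
- copper_b: The other of two alike: spun copper cone, stands upright on its wide end (open end down): foot 52 mm diameter, tapering from 44 mm at 12 mm height to 28 mm at 72 mm, then a straight round neck 28 mm in diameter from 72 to 110 mm height (total height 110 mm); about 160 g. Origin: centre of its underside; z axis up along its axis.
- brass_a: One of two alike: spun brass sleeve with three ribs, stands upright: ribs 52 mm diameter over the lower 54 mm, then a straight round neck 32 mm in diameter from 58 to 95 mm height (total height 95 mm); about 180 g. Origin: centre of its underside; z axis up along its axis.
- brass_b: The other of two alike: spun brass sleeve with three ribs, stands upright: ribs 52 mm diameter over the lower 54 mm, then a straight round neck 32 mm in diameter from 58 to 95 mm height (total height 95 mm); about 180 g. Origin: centre of its underside; z axis up along its axis.
- alu_cup: The only one of its kind: stepped aluminium cup, stands upright: foot 54 mm diameter for the lower 30 mm, then a straight round barrel 40 mm in diameter from 38 to 80 mm height (total height 80 mm); about 120 g. Origin: centre of its underside; z axis up along its axis.
- red_tray: red-painted open sheet-metal tray, fixed to the bench, for the copper cones. Outside 90 mm (its x) by 175 mm (its y), 30 mm high, walls and floor 5 mm thick, so things in it stand 5 mm above the bench. A 5 mm wall across the middle (along its x, at its y = 0) splits it into two open bays, each 80 mm by 80 mm inside, centred at y = +42.5 mm and y = -42.5 mm, x = 0. Origin: centre of its underside; z up.
- blue_tray: blue-painted open sheet-metal tray, fixed to the bench, for the brass sleeves. Outside 90 mm (its x) by 175 mm (its y), 30 mm high, walls and floor 5 mm thick, so things in it stand 5 mm above the bench. A 5 mm wall across the middle (along its x, at its y = 0) splits it into two open bays, each 80 mm by 80 mm inside, centred at y = +42.5 mm and y = -42.5 mm, x = 0. Origin: centre of its underside; z up.
- green_tray: green-painted open sheet-metal tray, fixed to the bench, for the aluminium cup (one of its bays stays empty). Outside 90 mm (its x) by 175 mm (its y), 30 mm high, walls and floor 5 mm thick, so things in it stand 5 mm above the bench. A 5 mm wall across the middle (along its x, at its y = 0) splits it into two open bays, each 80 mm by 80 mm inside, centred at y = +42.5 mm and y = -42.5 mm, x = 0. Origin: centre of its underside; z up.
- oil_can: small black oil can with a yellow band and a pointed spout, loose, standing among the parts and not to be disturbed: 49 mm diameter at the foot, 100 mm high. Origin: centre of its underside; z up. Apart from this list there are only low things (under 30 mm) among the parts and trays (tools, a tin, a bearing ring, disc blanks); taller equipment stands along the bench's back (x above 0.75 m) and sides (y beyond 0.5 m either way).
There are look-alikes about, which are no part of the job. Leave any turquoise look-alike of the copper_b alone.

How it is judged:
At the end, for the whole second after the job is handed in: Copper cones in the red tray, brass sleeves in the blue, aluminium cup in the green: each underside under 12 mm above the tray's underside, centre within 30 mm (tray x) and 75 mm (tray y) of the tray's middle, upright within 0.12 rad, slower than 0.02 m/s (x of copper_a in the frame of red_tray between -0.03 and 0.03 m and y of copper_a in the frame of red_tray between -0.075 and 0.075 m and z of each of copper_a, copper_b in the frame of red_tray below 0.012 m and angle between each of copper_a, copper_b, brass_a, brass_b, alu_cup's own z axis and vertical below 0.12 rad and linear speed of each of copper_a, copper_b, brass_a, brass_b, alu_cup below 0.02 m/s and x of copper_b in the frame of red_tray between -0.03 and 0.03 m and y of copper_b in the frame of red_tray between -0.075 and 0.075 m and x of brass_a in the frame of blue_tray between -0.03 and 0.03 m and y of brass_a in the frame of blue_tray between -0.075 and 0.075 m and z of each of brass_a, brass_b in the frame of blue_tray below 0.012 m and x of brass_b in the frame of blue_tray between -0.03 and 0.03 m and y of brass_b in the frame of blue_tray between -0.075 and 0.075 m and x of alu_cup in the frame of green_tray between -0.03 and 0.03 m and y of alu_cup in the frame of green_tray between -0.075 and 0.075 m and z of alu_cup in the frame of green_tray below 0.012 m); the robot touches nothing.
It fails at once if the oil can is moved more than 30 mm or tipped more than 0.5 rad (distance of oil_can from where it was at the start of the episode above 0.03 m or angle between oil_can's own z axis and vertical above 0.5 rad).
It also fails if it takes over 136 s, if anything falls off the work surface, if the arm or the gripper's body presses on something with over 40 N, if the wrist force passes 120 N, or if a joint passes its speed limit or range.

## Working session

There is one attempt and no reset: what is moved stays moved. The work goes in short steps, each a Python script; the robot and the scene stay as the last script left them, time stands still between calls to the robot, and variables do not carry over. Pictures are saved under pics/ and viewed, at most 14 in all, crops included, and the job is handed in when it is done.

```bash
mkdir -p pics; ls
cat > h.py <<'E'
from workcell import *
import numpy as np, cv2
def snap(cam,name):
    c=get_calibration(cam); im=capture(cam)
    cv2.imwrite(f'pics/{name}.png',im[:,:,::-1]); np.save(f'pics/{name}.npy',im)
    return im,c
def ray(c,u,v):
    K=np.array(c["intrinsics"]); x=np.array([(u-K[0,2])/K[0,0],(v-K[1,2])/K[1,1]])
    s=x.copy()
    for _ in range(20): s=x/(1+c["k1"]*(s@s))
    d=np.array(c["rotation"])@np.array([s[0],-s[1],-1]); return np.array(c["eye"]),d
def onplane(c,u,v,z):
    e,d=ray(c,u,v); return e+d*(z-e[2])/d[2]
E
python3 - <<'E'
from h import *
for n in ("top","side"):
    im,c=snap(n,n+"0"); print(n,c)
print(get_state())
E
```

```text
pics
top {'intrinsics': array([[499.05809965,   0.        , 319.58368747],
       [  0.        , 499.05809965, 232.11080679],
       [  0.        ,   0.        ,   1.        ]]), 'k1': -0.06997968177080839, 'eye': array([0.27822927, 0.00390447, 1.1936445 ]), 'rotation': array([ 0.10240451, -0.1155088 , -1.55191006])}
side {'intrinsics': array([[585.75154395,   0.        , 313.3990568 ],
       [  0.        , 585.75154395, 240.55749994],
       [  0.        ,   0.        ,   1.        ]]), 'k1': 0.036799562573757084, 'eye': array([ 0.33569012, -0.93289162,  0.70625616]), 'rotation': array([ 0.95435824, -0.06680625, -0.10892906])}
{'t': 0.1, 'qpos': array([-1.33218994e+00,  3.26880278e-01, -1.93491894e-01,  1.05198512e+00,
       -1.02940851e-05,  1.43656608e+00]), 'dq': array([ 1.52986923e-03,  3.28386531e-04,  1.82620041e-03, -3.10743367e-05,
        3.31677811e-04,  4.41620689e-04]), 'joint_efforts': array([ 1.47805326e-04, -4.44241118e+01,  2.63038141e+01,  7.93675863e-03,
       -1.83282987e-04, -8.14835772e-06]), 'tcp_pos': array([ 0.20021458, -0.51172342,  0.24157135]), 'orientation': array([-3.08563126e+00, -5.81975430e-01,  1.43981343e-04]), 'ft_force': array([-0.22164433,  0.37253401, -0.27066368]), 'torque': array([-0.02792839, -0.02771441,  0.00526581]), 'grasp_force': 0.0, 'opening': 0.9986925030364819}
```

Rotation is a rotation vector; I'll convert it.

```bash
sed -i 's/np.array(c\["rotation"\])@/cv2.Rodrigues(np.array(c["rotation"]))[0]@/' h.py
```

```text
(no output)
```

View pics/top0.png

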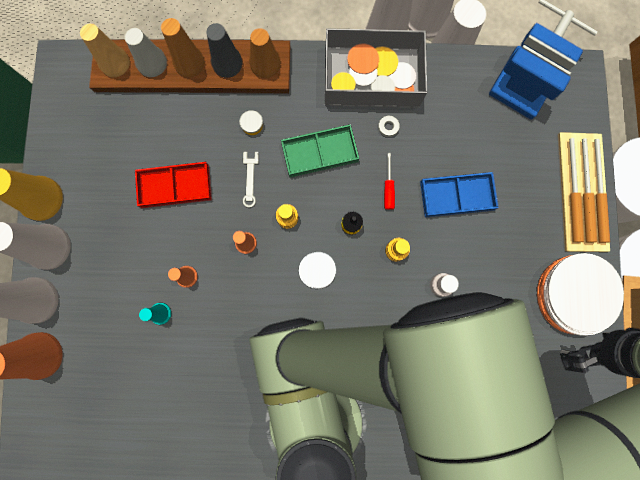

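View pics/side0.png

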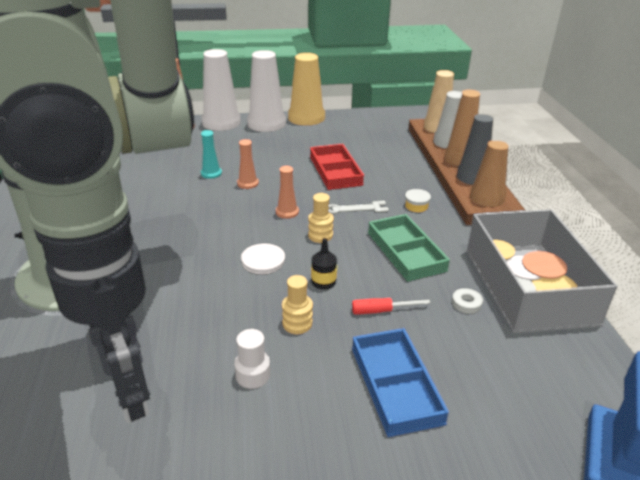

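Top view: copper cones at (245,243) and (183,276), with the turquoise look-alike at (155,314). Brass sleeves are at (288,217) and (398,249), the cup at (446,285) and the oil can at (352,222). The trays are red (173,185), green (320,150) and blue (460,195).

What could be mistaken for a target:
- **Copper:** turquoise (155,314), rack cones (180,45) and (263,50), and the side cone (30,357).
- **Brass:** yellow cone (30,195) and the oil can's band (352,222).
- **Cup:** white disc (317,270), tin (251,123) and the grey cones at left.

Next I'll check the choices in a crop.

```bash
cat > loc.py <<'E'
from h import *
im=np.load('pics/top0.npy'); c=get_calibration("top"); cs=get_calibration("side")
hsv=cv2.cvtColor(im,cv2.COLOR_RGB2HSV); eye=c["eye"][:2]
def blob(lo,hi,seed):
    m=cv2.inRange(hsv,np.array(lo),np.array(hi)); m=cv2.morphologyEx(m,cv2.MORPH_CLOSE,np.ones((3,3)))
    n,l,s,ce=cv2.connectedComponentsWithStats(m)
    i=min((k for k in range(1,n) if s[k,4]>60),key=lambda k:np.hypot(*(ce[k]-seed)))
    ct=max(cv2.findContours((l==i).astype('uint8'),cv2.RETR_EXTERNAL,cv2.CHAIN_APPROX_NONE)[0],key=len)
    return ct[:,0,:].astype(float), s[i,4]
def proj(P,z): return np.array([onplane(c,u,v,z)[:2] for u,v in P])
def px(cam,p):
    R=cv2.Rodrigues(np.array(cam["rotation"]))[0]; q=R.T@(np.array(p)-cam["eye"]); s=np.array([q[0],-q[1]])/-q[2]
    s=s*(1+cam["k1"]*(s@s)); K=cam["intrinsics"]; return int(K[0,0]*s[0]+K[0,2]),int(K[1,1]*s[1]+K[1,2])
side=np.load('pics/side0.npy')[:,:,::-1].copy(); top=im[:,:,::-1].copy()
cop=([3,110,60],[16,255,255]); bra=([17,110,90],[32,255,255]); alu=([0,0,130],[179,60,255])
for n,k,s,h,r in [("copper_a",cop,(245,243),.11,.014),("copper_b",cop,(183,276),.11,.014),("brass_a",bra,(288,217),.095,.016),("brass_b",bra,(398,249),.095,.016),("alu_cup",alu,(446,285),.08,.02),("oil",([0,0,0],[179,255,45]),(352,222),.1,.003)]:
    P,a=blob(*k,s); W=proj(P,h)
    m=W.mean(0); d=(m-eye)/np.linalg.norm(m-eye); t=np.array([-d[1],d[0]])
    x=(W-eye)@d; far=W[x>x.max()-r]; y=(far-eye)@t
    p=eye+d*(x.max()-r)+t*(y.max()+y.min())/2
    if n=="oil": p=proj(P,.03).mean(0)
    print(n,p.round(4),a,"width",np.ptp(y).round(3))
    for z in (0,h): cv2.circle(side,px(cs,[*p,z]),2,(0,0,255) if z else (255,0,255),-1); cv2.circle(top,px(c,[*p,z]),1,(255,0,0) if z else (255,0,255),-1)
for n,k,s in [("red",([0,150,60],[6,255,255]),(173,185)),("green",([55,80,40],[90,255,255]),(320,150)),("blue",([100,120,50],[125,255,255]),(460,195))]:
    P,a=blob(*k,s); W=proj(P,.03); (_,sz,_)=rr=cv2.minAreaRect(W.astype('float32')*1000)
    b=cv2.boxPoints(rr)/1000; e=b[1]-b[0]; f=b[2]-b[1]
    if np.linalg.norm(e)<np.linalg.norm(f): e,f=f,e
    yv=e/np.linalg.norm(e); yv=yv if yv[1]>0 else -yv; xv=np.array([yv[1],-yv[0]]); p=eye.copy()
    for ax,L in ((xv,.045),(yv,.0875)):
        q=(W-eye)@ax; p=p+ax*((q.max()-L) if q.mean()>0 else q.min()+L)
    print(n,p.round(4),"yaw",np.arctan2(-xv[0]*0+xv[1],xv[0]).round(3),sz,a)
    for w in (-.0425,.0425):
        p2=p+w*yv; print("  bay",p2.round(4)); cv2.circle(top,px(c,[*p2,.005]),2,(255,255,255),-1); cv2.circle(side,px(cs,[*p2,.005]),2,(255,255,255),-1)
cv2.imwrite('pics/ctop.png',cv2.resize(top[120:340,120:510],None,fx=2,fy=2,interpolation=2)); cv2.imwrite('pics/cside.png',cv2.resize(side[110:440,180:470],None,fx=1.8,fy=1.8,interpolation=2))
E
python3 loc.py
```

```text
copper_a [0.4167 0.1725] 422 width 0.028
copper_b [0.3324 0.3112] 475 width 0.027
brass_a [0.4792 0.0735] 440 width 0.042
brass_b [ 0.4036 -0.1876] 456 width 0.044
alu_cup [ 0.3239 -0.2968] 445 width 0.041
oil [ 0.4679 -0.0811] 296 width 0.017
red [0.5537 0.3526] yaw 0.129 (96.41018676757812, 179.36328125) 2883
  bay [0.5592 0.3105]
  bay [0.5482 0.3947]
green [ 0.6441 -0.001 ] yaw 0.248 (96.87158966064453, 174.24127197265625) 2766
  bay [ 0.6545 -0.0422]
  bay [0.6337 0.0402]
blue [ 0.5414 -0.34  ] yaw 0.119 (93.6141586303711, 180.864501953125) 2813
  bay [ 0.5465 -0.3822]
  bay [ 0.5364 -0.2978]
```

View pics/ctop.png

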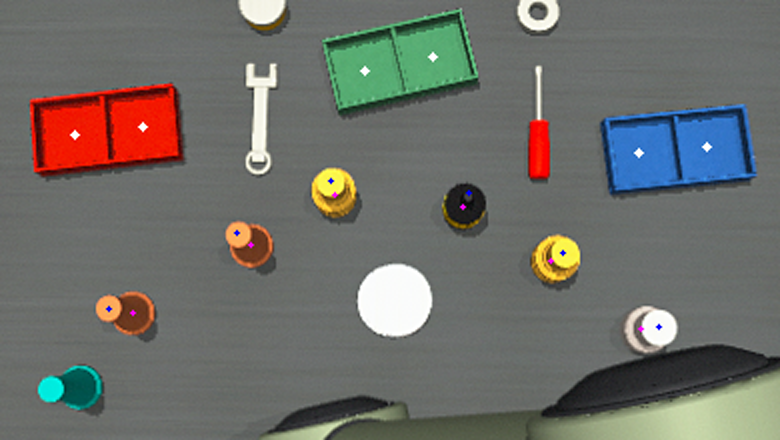

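View pics/cside.png

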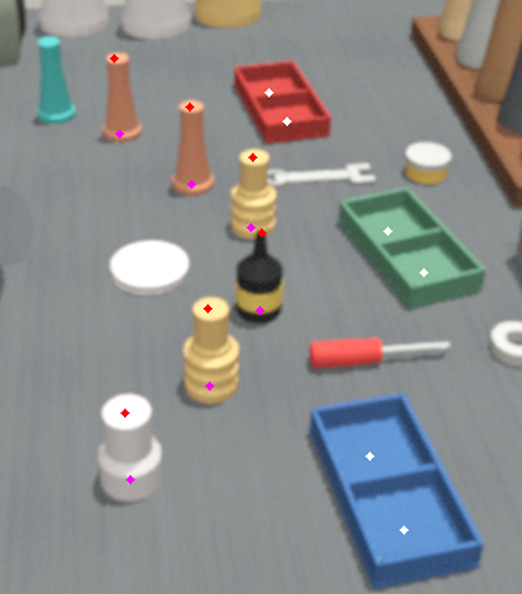

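The crops confirm the choices: the projected base and top points lie on the copper, brass, cup and oil can, and the bay centres are right to a few mm. Turquoise is excluded. I'll move the cup first.

```bash
cat > act.py <<'E'
from h import *
from scipy.spatial.transform import Rotation as R
def down(phi): return (R.from_euler('z',phi)*R.from_euler('x',np.pi)).as_rotvec()
def best(p,phi):
    o=[(abs(q[5]),down(f)) for f in (phi,phi-np.pi if phi>0 else phi+np.pi) for q in [ik(p,down(f))] if q is not None]
    return min(o,key=lambda a:a[0])[1]
G={'copper':.084,'brass':.072,'alu':.056}
def pick(kind,x,y,phi=np.pi/2):
    g=G[kind]; p=[x,y,g+.15]; o=best(p,phi)
    reach(p,o); print('hover',get_state()['t'])
    move_straight([x,y,g],v=.15)
    set_gripper(0.,40); s=get_state(); print('grip',s['opening'],s['grasp_force'],s['ft_force'].round(1),s['t'])
    move_straight([x,y,g+.15],v=.2)
    s=get_state(); print('lifted',s['opening'],s['grasp_force'],s['t'])
def place(kind,x,y,phi):
    g=G[kind]+.005; p=[x,y,g+.15]; reach(p,best(p,phi))
    move_straight([x,y,g+.008],v=.15)
    hold(.2)
    hit=move_straight([x,y,g-.004],v=.02,max_force=8)
    print('hit',hit,get_state()['tcp_pos'].round(4),(get_state()['tcp_pos'][2]-g).round(4))
    set_gripper(1.); hold(.1)
    move_straight([x,y,g+.12],v=.2); print('t',get_state()['t'])
E
python3 - <<'E'
from act import *
pick('alu',.3239,-.2968); place('alu',.6545,-.0422,np.pi/2+.248)
snap('wrist','w1'); snap('side','s1')
E
```

```text
hover 1.0833
grip 0.44749993281122236 39.74821150302887 [-1.   0.3  5.9] 2.725
lifted 0.44997076745203135 40.20860195159912 3.625
hit True [ 0.6546 -0.0422  0.0616] 0.0006
t 8.2833
```

View pics/s1.png

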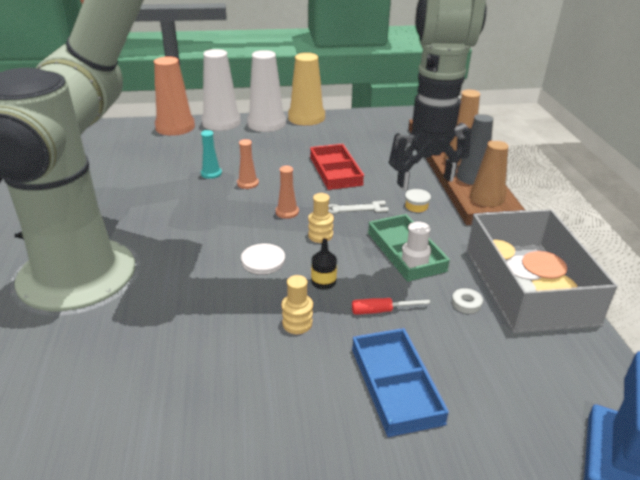

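The cup stands upright in the green tray's near bay at (418,245), and nothing else has moved. The brass sleeves are next, checking that each one is gripped.

Run:
```python
from act import *
pick('brass',.4036,-.1876); place('brass',.5465,-.3822,np.pi/2+.119)
pick('brass',.4792,.0735)
```

```text
hover 9.5083
grip 0.35731404942371864 39.44181740283966 [ 0.3 -0.4  3.5] 11.2
lifted 0.3558824122808812 39.696829319000244 12.1
hit True [ 0.5471 -0.3823  0.0771] 0.0001
t 16.2583
hover 17.95
grip 0.35911574808911173 39.35763359069824 [-0.1 -0.1  3.3] 19.6417
lifted 0.35744119804845426 39.713687896728516 20.5417
```

Run:
```python
from act import *
place('brass',.5364,-.2978,np.pi/2+.119)
pick('copper',.4167,.1725); place('copper',.5482,.3947,np.pi/2+.129)
pick('copper',.3324,.3112); place('copper',.5592,.3105,np.pi/2+.129)
reach([.4,-.05,.35],down(np.pi/2))
snap('side','s2'); set_joints([-1.332,.326,-.193,1.052,0,1.437]); snap('top','t2'); print(get_state()['t'])
```

```text
hit True [ 0.5371 -0.2979  0.0771] 0.0001
t 25.1333
hover 27.0083
grip 0.3077210923732151 39.38292145729065 [0.  0.7 2.8] 28.725
lifted 0.3113063015393394 39.41501498222351 29.625
hit True [0.5488 0.3948 0.089 ] 0.0
t 33.85
hover 34.775
grip 0.30670313675486033 40.428950786590576 [0.4 0.6 1.5] 36.4917
lifted 0.3071827382720336 40.226662158966064 37.3917
hit True [0.56   0.3106 0.089 ] -0.0
t 41.5333
45.6917
```

View pics/t2.png

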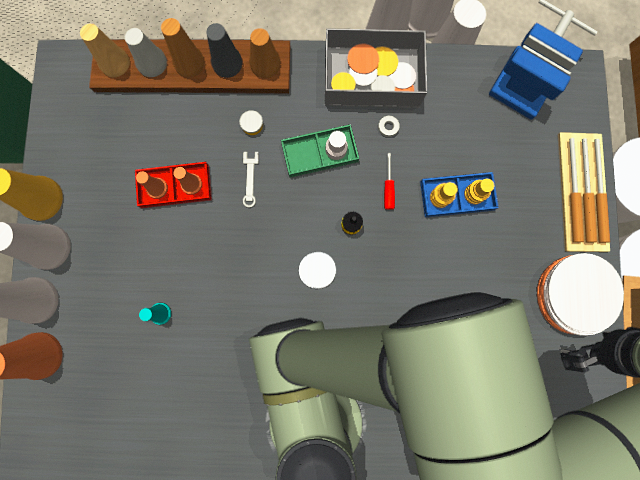

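View pics/s2.png

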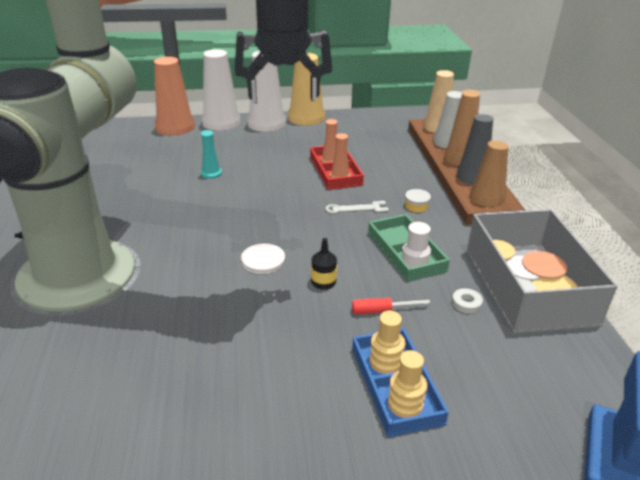

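Both views show all five parts upright in their bays: red (152,185) and (187,180), green (337,145), blue (444,194) and (482,189). The oil can at (352,222) and the turquoise cone at (155,314) are unmoved.

```bash
python3 -c "
from workcell import *
print(hand_in())"
```

```text
the job is handed in; nothing more can be done
None
```

I handed the job in at about 46 s of the 136 s allowed: all five parts stand upright in their own bays of the right trays, and the oil can and turquoise look-alike were not moved; no verdict came back.

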